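Show the camera the underside of the orange pot in a hand mirror

TASK

Pick up the green-handled inspection mirror by its handle and hold its glass about 11 cm above the black disc on the stand, straight in front of the small blue camera, angled so that the camera sees the underside of the orange pot near the middle of the mirror. Do not bump the stand, its camera or the pots, and leave the other things on the bench where they are. Finish while still holding the mirror steady there: do not put it down or let go.

Things in the scene. Friction and masses are not known exactly. Their poses are not given: they have to be found in the camera images.
- mirror: loose inspection mirror, about 120 g, lying on the bench with its glass up. Handle: green bar 120 mm long (own x), 18 mm wide (own y), 26 mm tall (own z), origin at the centre of the handle's underside; the balance point is about 28 mm ahead of the origin. A thin steel stem leads on along +x to the round mirror head. Grip the handle across its 18 mm width
- mirror_face (a point): centre of the round mirror glass (diameter 50 mm, in a 54 mm dark rim 3 mm thick); its z axis is the outward normal of the glass. It lies 145 mm along +x and 20 mm up from the handle's origin; the glass leans towards the mirror's +x end by an angle of 16 to 35 degrees, different each time. The head's pivot is stiff (0.5 N m): leave it as it is and angle the whole mirror
- stand: fixed white base plate (310 x 200 x 12 mm) with a steel post (24 mm thick, 370 mm tall, 215 mm along own +x from the origin) that carries the camera and two ring arms 318 mm up. Origin on the bench below the aiming point, at the centre of a black disc 48 mm across; own z up, own x towards the post. The plate spans own x -50 to 260 mm, own y -100 to 100 mm
- aim (a point): the aiming point, 120 mm above the stand's origin, where the centre of the mirror glass belongs: 200 mm in front of the lens on its viewing axis, and 200 mm from the centre of the underside of each pot
- lens (a point): centre of the front lens of the small blue camera on the stand, 261 mm above the bench and 141 mm along the stand's +x from the aiming point; its z axis is the viewing direction, 45 degrees downward and back towards the stand's -x. The mirror must stay within 25 mm of this axis, 160 to 240 mm from the lens
- orange_pot: fixed sample pot with orange lid and orange base, 60 mm tall, 40 mm across (lid 43 mm), sitting in one of the two rings of the stand, 100 mm to the left (own +y) or right (-y) of the aiming point; which one varies. Origin at the centre of the round orange underside, 293 mm above the bench; this underside is the mark to be seen
- blue_pot: the like pot in blue, in the other ring; not the one to look at. Origin at the centre of its underside
- half_left (a point): point halfway between the lens and the centre of the underside of the pot in the left (stand's +y) ring. The mirror's normal through the centre of the glass must point at the halfway point on the orange pot's side for the camera to see its underside in the middle of the mirror
- half_right (a point): the same for the right (stand's -y) ring
- well_plate: bystander: loose clear plate with six red wells, 85 x 127 x 18 mm; origin under its centre
- bottle: bystander: loose bottle with blue cap, 56 mm across, 130 mm tall; origin under its centre
- insert_frame: bystander: loose black rectangular stage frame, 120 x 160 x 8 mm, open in the middle; origin under its centre

How it is judged:
On the way:
1. the mirror is gripped and lifted clear of the bench (height (world z) of mirror above 0.04 m and contact force between the fingers and mirror above 1.5 N), for 0.2 s.
At the end, for the whole second after the job is handed in: Mirror gripped (over 1.5 N), over 50 mm up, still, off the stand; glass centre within 25 mm in x and y of the lens axis, 160 to 240 mm from the lens; the halfway point on the orange pot's side is within 18 mm in the glass's x and y of its centre normal, so the mark shows in the glass (((horizontal distance between orange_pot and half_left below 0.12 m and x of half_left in the frame of mirror_face between -0.018 and 0.018 m and y of half_left in the frame of mirror_face between -0.018 and 0.018 m and z of half_left in the frame of mirror_face above 0.1 m) or (horizontal distance between orange_pot and half_right below 0.12 m and x of half_right in the frame of mirror_face between -0.018 and 0.018 m and y of half_right in the frame of mirror_face between -0.018 and 0.018 m and z of half_right in the frame of mirror_face above 0.1 m)) and x of mirror_face in the frame of lens between -0.025 and 0.025 m and y of mirror_face in the frame of lens between -0.025 and 0.025 m and z of mirror_face in the frame of lens between 0.16 and 0.24 m and height (world z) of mirror above 0.05 m and contact force between the fingers and mirror above 1.5 N and contact force between mirror and stand below 0.2 N and linear speed of mirror below 0.02 m/s and angular speed of mirror below 0.15 rad/s); the arm keeps its last pose, push and grip.
It fails at once if the stand, its camera or the pots are bumped (over 3 N) (contact force between any of stand, orange_pot, blue_pot and anything else above 3 N).
It fails at once if a bystander is shifted more than 20 mm (distance of any of well_plate, bottle, insert_frame from where it was at the start of the episode above 0.02 m).
It also fails if it takes over 38 s, if anything falls off the work surface, if the arm or the gripper's body presses on something with over 40 N, if the wrist force passes 120 N, or if a joint passes its speed limit or range.

ROBOT

A 7-joint arm with a two-finger parallel gripper is mounted at the origin on the work surface. World frame = base frame: x ahead of the robot, y to its left, z up, the work surface at z = 0. Lengths are in m, angles in rad, forces in N, time in s.
With the tool pointing down it reaches from about 0.35 to 0.9 m from the base axis. Payload 7.2 kg.
Tool frame: the origin (TCP) lies at the centre of the arm's flange, where the gripper is bolted on; the fingertips stand 182 mm ahead of it and the grasp point (between the pads) lies 163 mm ahead of it (arm.tip_extent is the distance from the TCP to the fingertips, in m); z points along the fingers, y is the line along which they close (so a half turn about z gives the same grasp; the last joint's range is limited). The gripper opens to 88 mm and grips with 3 to 60 N. Pads are 20 mm wide; open, the fingers measure 115 mm over their backs; the gripper's body (75 mm by 178 mm) begins 61 mm behind the grasp point.
Start: joints at [-1.358, 0.411, -0.013, 1.596, 0.006, 1.134, -0.082], TCP at [0.173, 0.601, 0.405] pointing down, gripper open.
Joint ranges: [-2.95, 2.95], [-0.29, 1.99], [-1.47, 1.44], [0.14, 2.54], [-1.03, 4.17], [0.13, 1.85], [-2.86, 2.86]. Speed limits (rad/s): [2.39, 2.39, 3.01, 3.01, 3.14, 3.14, 3.14].

INTERFACE

Orientations are given as [roll, pitch, yaw] about the fixed x, y, z axes, in that order (R = Rz(yaw) Ry(pitch) Rx(roll)).
In Python, from workcell import arm gives the robot as it stands.
- The arm moves only by the tool play_rows, never from a script. Its argument "commands" is a list that holds one entry, the list of rows, each a list of 7 numbers: the shift along the tool's x, y, z in units of 0.25 m (1.0 is 0.25 m), then the turn, a rotation vector about the tool's x, y, z in units of 180 degrees (1.0 is 180 degrees), then the opening, from -1 (shut) to 1 (fully open). A call has 1 to 5 rows; each row is the pose to reach, as a shift and turn from the pose commanded when the call began, along the tool's axes at that moment, turning the shorter way round; what a row does not reach only later rows make up. A row lasts 1/8 s, in which the tool goes at most 62.5 mm and 10.7 degrees, less where a joint would pass 70% of its speed; a pose out of reach is approached as far as the arm can. A call with a number of a shift or a turn outside -1 to 1 is refused whole. A call with a gripper value outside its range is refused whole. The fingers move at their own pace and stop on an object; the grip force is fixed at half the most. Time passes only in rows, so rows that repeat a pose let the fingers close. It gives the time, the measured TCP pose, the force, the opening and the grip force at its end, in the units of the state.
- arm.get_obs(): the state, without advancing time (a new reading comes with each control period).
- arm.grab_frame(name): name is "side" or "top"; returns the picture (420x560x3 uint8, red, green, blue); there is no depth.
- arm.camera_info(name): a dict with "fx", "fy", "cx", "cy" (pixels), "rvec" (rotation vector, rad) and "tvec" (3), from world to camera coordinates, as OpenCV has them. Camera axes: x right, y down, z forward; pixel columns grow to the right and rows downward; lengths in m; the calibration is good to about 2 mm. A picture is of the moment at which its call begins. camera_info takes no time and is no camera call.
- arm.close_job(): hands the job in; it is judged then, once.
The state is a dict: "time_s": time; "qpos": joint angles; "dq": joint speeds; "joint_torque": joint torques, N m; "tool_pos": TCP position; "eef_rot": TCP orientation; "ft_force": force on the tool from outside, world axes, zero at the start; "wrist_torque": the same for the moment, N m; "gripper_width": opening from 0.0 (shut) to 1.0 (fully open); "gripper_force": force on a finger pad.
Only numpy, scipy, OpenCV 4.12 (cv2) and the standard library are available. Lean on these libraries where they do the work, as an engineer would, in place of code of your own. Each camera call takes 0.05 s, during which the arm holds its last target. There are 200 camera calls.

## Working session

There is one attempt and no reset: what is moved stays moved. The work goes in short steps, Python scripts to look and compute and a tool call to move; the robot and the scene stay as the last step left them, time stands still between calls to the robot, and variables do not carry over. Pictures are saved under pics/ and viewed, at most 10 in all, crops included, and the job is handed in when it is done.

Besides the shell and the picture viewer there is one more tool, called after ">>>" by a JSON object that holds its "api" and its "payload", one argument or row to a line. play_rows: Moves the arm, as the interface text tells. Shifts and turns lie within -1 to 1; 1 stands for 0.25 m of shift or 180 degrees of turn. Its arguments: {"type":"object","properties":{"commands":{"type":"array"}},"required":["commands"]}

```bash
mkdir -p pics
python3 - <<'E'
from workcell import arm
import cv2
for n in("side","top"):
    cv2.imwrite(f"pics/{n}0.png",arm.grab_frame(n)[:,:,::-1]); print(arm.camera_info(n))
print(arm.get_obs())
E
```

```text
{'fx': 425.3601651953453, 'fy': 425.3601651953453, 'cx': 278.5631970986361, 'cy': 204.77050921292448, 'rvec': array([ 2.37030188, -0.09566486,  0.05577492]), 'tvec': array([-0.49450696,  0.14700062,  1.13375424])}
{'fx': 395.6132591836682, 'fy': 395.6132591836682, 'cx': 281.5801527287137, 'cy': 209.26523634065308, 'rvec': array([ 2.09292348, -2.11500346,  0.23000958]), 'tvec': array([-0.00554528,  0.51995314,  1.02807707])}
{'time_s': 0.1, 'qpos': array([-1.35820254,  0.41181963, -0.0127254 ,  1.59697107,  0.00562044,
        1.13430963, -0.08217539]), 'dq': array([-0.00062927, -0.00062699,  0.00020574, -0.00198829,  0.00062297,
        0.00018299,  0.00017339]), 'joint_torque': array([ 2.30605692e-03, -5.89100969e+01,  6.43445738e-01, -2.91713727e+01,
       -5.39208041e-02,  1.45072749e-02,  5.60728381e-05]), 'tool_pos': array([0.17315954, 0.60032442, 0.4038887 ]), 'eef_rot': array([-3.14012542e+00,  1.17231959e-04,  2.86086874e+00]), 'ft_force': array([-0.45149831, -0.23337581,  0.48033758]), 'wrist_torque': array([ 0.0006172 , -0.04084819,  0.01442108]), 'gripper_force': 0.0, 'gripper_width': 1.0033352521457604}
```

View pics/top0.png

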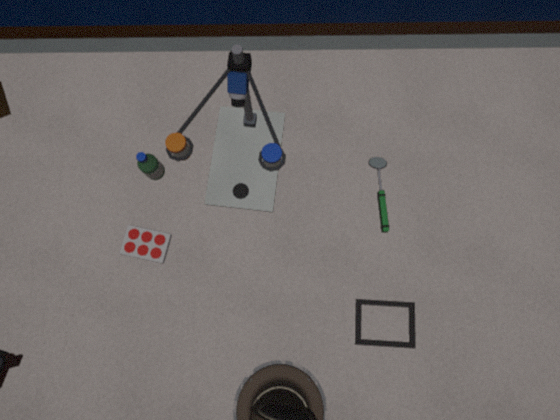

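View pics/side0.png

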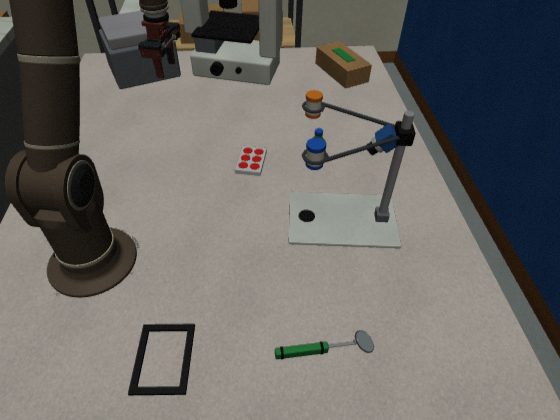

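The side view shows the black disc at about (307,216), the handle from (276,352) to (327,347), and the head at (365,342). In the top view the disc is at (241,191), the handle runs from (385,230) to (381,191), and the head is at (377,163). The orange pot is on the left (+y), and the stand's +x points roughly along world +x.

```bash
cat > h.py <<'E'
import numpy as np, cv2
from workcell import arm
from scipy.spatial.transform import Rotation as R
def cam(n):
    c=arm.camera_info(n); K=np.array([[c['fx'],0,c['cx']],[0,c['fy'],c['cy']],[0,0,1]])
    return K,R.from_rotvec(c['rvec']).as_matrix(),np.array(c['tvec'])
def ray(n,p):
    K,M,t=cam(n); return -M.T@t, M.T@np.linalg.solve(K,[p[0],p[1],1.])
def onz(n,p,z):
    o,d=ray(n,p); return o+d*(z-o[2])/d[2]
def tri(ps,pt):
    (o1,d1),(o2,d2)=ray('side',ps),ray('top',pt)
    s,_,_,_=np.linalg.lstsq(np.c_[d1,-d2],o2-o1,rcond=None)
    a,b=o1+s[0]*d1,o2+s[1]*d2; return (a+b)/2,np.linalg.norm(a-b)
def proj(n,P):
    K,M,t=cam(n); q=(np.atleast_2d(P)@M.T+t)@K.T; return q[:,:2]/q[:,2:]
E
python3 - <<'E'
from h import *
def comps(m,lo=15):
    n,l,s,c=cv2.connectedComponentsWithStats(m.astype(np.uint8))
    return [(s[i][4],c[i].round(1),s[i][:4],cv2.minAreaRect(np.argwhere(l==i)[:,::-1].astype(np.float32))) for i in range(1,n) if s[i][4]>lo]
ims={n:cv2.imread(f"pics/{n}0.png") for n in("side","top")}
roi={'side':(265,330,320,365),'top':(365,150,395,240)}
for n,im in ims.items():
    hsv=cv2.cvtColor(im,cv2.COLOR_BGR2HSV); g=(hsv[...,0]>45)&(hsv[...,0]<85)&(hsv[...,1]>110)&(hsv[...,2]>30)
    print(n,'green');[print(x) for x in comps(g,60)]
    x0,y0,w,h={'side':(290,205,35,22),'top':(228,180,26,22)}[n]
    m=np.zeros(g.shape,bool); m[y0:y0+h,x0:x0+w]=hsv[y0:y0+h,x0:x0+w,2]<70
    c=comps(m)[0]; print('disc',c); print(onz(n,c[1],.012))
    x0,y0,w,h={'side':(315,320,70,45),'top':(360,145,35,60)}[n]
    cv2.imwrite(f"pics/{n}_head.png",cv2.resize(im[y0:y0+h,x0:x0+w],None,fx=10 if n=='side' else 9,fy=10 if n=='side' else 9,interpolation=cv2.INTER_CUBIC))
# plate corners (top)
for n,ps in (('top',[(208,205),(272,210),(285,112),(219,105)]),('side',[(291,195),(289,241),(399,245),(393,197)])):
    for p in ps: print(n,p,onz(n,p,.012).round(4))
E
```

```text
side green
(np.int32(131), array([343.3,  54.6]), array([333,  48,  22,  14], dtype=int32), ((343.1540222167969, 54.475677490234375), (22.865175247192383, 6.322845935821533), 36.02737808227539))
(np.int32(402), array([301.6, 349.9]), array([283, 343,  39,  15], dtype=int32), ((301.9307861328125, 349.9461975097656), (10.542951583862305, 38.32673263549805), 82.87498474121094))
disc (np.int32(150), array([306.4, 215.5]), array([299, 210,  16,  12], dtype=int32), ((306.5, 215.5), (11.0, 15.0), 90.0))
[0.58677435 0.10664917 0.012     ]
top green
(np.int32(156), array([383. , 210.4]), array([379, 196,   9,  30], dtype=int32), ((382.9384765625, 210.50772094726562), (29.520267486572266, 5.457528114318848), 82.87498474121094))
disc (np.int32(178), array([240.4, 190.5]), array([233, 183,  16,  15], dtype=int32), ((240.50001525878906, 190.50003051757812), (14.142135620117188, 14.142135620117188), 45.0))
[0.58697367 0.10764105 0.012     ]
top (208, 205) [0.5449 0.2001 0.012 ]
top (272, 210) [0.5282 0.0165 0.012 ]
top (285, 112) [ 0.8317 -0.0243  0.012 ]
top (219, 105) [0.8572 0.1762 0.012 ]
side (291, 195) [0.551  0.1946 0.012 ]
side (289, 241) [0.5264 0.0154 0.012 ]
side (399, 245) [ 0.826  -0.0215  0.012 ]
side (393, 197) [0.8605 0.1632 0.012 ]
```

View pics/side_head.png

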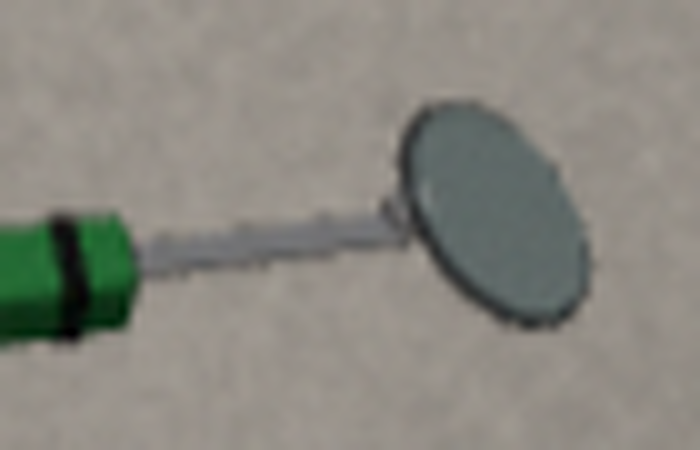

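The close crop of the head shows the glass ellipse clearly: crop pixels (400–590, 100–325), with the major axis sloping down to the right. Next I'll fit the tilt, the handle pose and the stand yaw.

Run:
```python
from h import *
from scipy.optimize import least_squares
E={}
for n,(x0,y0,w,h),s,seed in (('side',(315,320,70,45),10,(500,210)),('top',(360,145,35,60),9,(157,160))):
    im=cv2.imread(f"pics/{n}0.png")[y0:y0+h,x0:x0+w]; im=cv2.resize(im,None,fx=s,fy=s,interpolation=cv2.INTER_CUBIC)
    r=im[...,2].astype(int); bg=np.median(r); gl=r[seed[1],seed[0]]
    m=(r<(bg+gl)/2).astype(np.uint8)
    m=cv2.morphologyEx(m,cv2.MORPH_OPEN,cv2.getStructuringElement(cv2.MORPH_ELLIPSE,(61,61) if n=='side' else (51,51)))
    _,l=cv2.connectedComponents(m); m=(l==l[seed[1],seed[0]]).astype(np.uint8)
    c=max(cv2.findContours(m,0,1)[0],key=len); e=cv2.fitEllipse(c)
    pts=(c[:,0]+.5)/s-.5+[x0,y0]; E[n]=pts
    print(n,bg,gl,e, 'centre px',(np.array(e[0])+.5)/s-.5+[x0,y0])
cen={n:np.array(cv2.fitEllipse(E[n].astype(np.float32))[0]) for n in E}
C,err=tri(cen['side'],cen['top']); print('head',C,err)
t=np.linspace(0,2*np.pi,200)
def outline(n,C,yaw,a,r=.027):
    M=(R.from_euler('z',yaw)*R.from_euler('y',a)).as_matrix()
    P=np.vstack([C+(M@np.c_[r*np.cos(t),r*np.sin(t),0*t+z].T).T for z in(0,-.003)])
    return cv2.convexHull(proj(n,P).astype(np.float32))
def f(p,ns=('side','top')):
    o=[]
    for n in ns:
        h=outline(n,p[:3],p[3],p[4]); o+=[cv2.pointPolygonTest(h,(float(x),float(y)),True) for x,y in E[n][::4]]
    return o
hs,ht=(301.9,349.9),(382.9,210.5)
H,e2=tri(hs,ht); print('handle',H,e2, onz('top',ht,.022),onz('side',hs,.016))
d=C-H; yaw=np.arctan2(d[1],d[0]); print('yaw',np.degrees(yaw),'dist',np.hypot(*d[:2]))
for ns in (('side','top'),('side',),('top',)):
    g=lambda q:f([*q[:3],yaw,q[3]],ns)
    w=lambda q:np.r_[g(q),5*(q[2]-.02)*1000] # height 20mm prior
    s=least_squares(w,[*C,.4],diff_step=1e-3,x_scale=[.01,.01,.01,.1]); print(ns,s.x[:3].round(4),np.degrees(s.x[3]).round(1),np.sqrt(np.mean(s.fun**2)).round(2))
# stand
for n,ids in (('top',None),):
    o=onz(n,(175.5,142),.353); b=onz(n,(272,152.5),.353); v=o-b
    print('pots',o,b,np.linalg.norm(v),'yaw',np.degrees(np.arctan2(-v[0],v[1])))
for n in ('top','side'):
    im=cv2.imread(f"pics/{n}0.png"); hsv=cv2.cvtColor(im,cv2.COLOR_BGR2HSV)
    m=((im[...,0].astype(int)-im[...,2])>-6)&(hsv[...,2]>80)
    m=cv2.morphologyEx(m.astype(np.uint8),cv2.MORPH_OPEN,np.ones((3,3)))
    q={'top':(225,185),'side':(340,225)}[n]; _,l=cv2.connectedComponents(m); c=max(cv2.findContours((l==l[q[1],q[0]]).astype(np.uint8),0,1)[0],key=len)[:,0]
    P=np.array([onz(n,p,.012)[:2] for p in cv2.convexHull(c)[:,0].astype(float)]).astype(np.float32)
    print(n,'plate',cv2.minAreaRect(P*1000))
```

```text
side 151.0 95 ((489.9446716308594, 216.0279998779297), (161.3976593017578, 259.0516052246094), 143.410888671875) centre px [363.54446716 341.15279999]
top 129.0 88 ((159.58544921875, 164.75469970703125), (115.02920532226562, 171.79385375976562), 98.29931640625) centre px [377.28727214 162.8616333 ]
head [ 0.6647011  -0.29211302  0.0168867 ] 0.0003608238341807877
handle [ 0.52291066 -0.29999904  0.0134219 ] 9.99551080383829e-05 [ 0.52109403 -0.29775776  0.022     ] [ 0.52257747 -0.30120886  0.016     ]
yaw 3.183364131607573 dist 0.14200956174141
('side', 'top') [ 0.6653 -0.2923  0.0199] 30.6 0.37
('side',) [ 0.6652 -0.2927  0.02  ] 30.6 0.39
('top',) [ 0.6655 -0.2915  0.02  ] 30.9 0.27
pots [0.59800026 0.2055667  0.353     ] [0.57284047 0.00700472 0.353     ] 0.20014962497913807 yaw -7.221466225616083
top plate ((690.12060546875, 92.07331848144531), (204.65261840820312, 312.3232421875), 82.6310043334961)
side plate ((689.5559692382812, 89.50527954101562), (202.93780517578125, 306.0970764160156), 82.9002456665039)
```

```bash
cat >> h.py <<'E'
def step(pos,Rt,o=None):
    """units for one row from current pose to target (pos, Rotation)"""
    o=o or arm.get_obs(); R0=R.from_euler('xyz',o['eef_rot'])
    return np.r_[R0.inv().apply(np.array(pos)-o['tool_pos'])/.25,(R0.inv()*Rt).as_rotvec()/np.pi].round(4)
def down(yaw): return R.from_euler('xyz',[180,0,yaw],degrees=True)
E
python3 - <<'E'
from h import *
print(step((.27,.36,.40),down(110)))
print(step((.5055,-.3012,.30),down(3.2)))
E
```

```text
[-6.385e-01 -8.163e-01  1.680e-02 -4.000e-04  3.000e-04  2.995e-01]
[-2.2763e+00 -3.0960e+00  4.2040e-01 -1.0000e-04  7.0000e-04  8.9290e-01]
```

>>> {"api": "play_rows", "payload": {
  "commands": [
    [[-0.64, -0.82, 0, 0, 0, 0.3, 0], [-0.64, -0.82, 0, 0, 0, 0.3, 0], [-0.64, -0.82, 0, 0, 0, 0.3, 0], [-0.64, -0.82, 0, 0, 0, 0.3, 0], [-0.64, -0.82, 0, 0, 0, 0.3, 0]]
  ]
}}

```text
time_s: 0.72
tool_pos: [0.2717, 0.3553, 0.4047]
eef_rot: [-3.141, 0.001, 1.912]
ft_force: [-0.4, 1.5, -0.2]
gripper_width: 0.503
gripper_force: 0.0
```

Run:
```python
from h import *
print(arm.get_obs()['qpos'])
print(step((.36,.12,.40),down(60)))
```

```text
[-1.21801831  0.09957424  0.20788141  2.01588773 -0.02369698  1.02912541
 -0.6578996 ]
[-1.005e+00  1.810e-02  1.930e-02 -0.000e+00  2.000e-04  2.752e-01]
```

>>> {"api": "play_rows", "payload": {
  "commands": [
    [[-1.0, 0.02, 0, 0, 0, 0.275, 0], [-1.0, 0.02, 0, 0, 0, 0.275, 0], [-1.0, 0.02, 0, 0, 0, 0.275, 0], [-1.0, 0.02, 0, 0, 0, 0.275, 0], [-1.0, 0.02, 0, 0, 0, 0.275, 0]]
  ]
}}

```text
time_s: 1.35
tool_pos: [0.362, 0.1223, 0.4048]
eef_rot: [3.142, -0.0, 1.048]
ft_force: [0.2, 1.0, -0.5]
gripper_width: 0.501
gripper_force: 0.0
```

Run:
```python
from h import *
print(arm.get_obs()['qpos'])
print(step((.435,-.10,.36),down(25)))
```

```text
[-0.93692428 -0.04562242  0.47676417  2.15697258  0.02423472  1.02493771
 -0.99642723]
[-6.245e-01  6.974e-01  1.788e-01 -0.000e+00 -1.000e-04  1.946e-01]
```

>>> {"api": "play_rows", "payload": {
  "commands": [
    [[-0.62, 0.7, 0.18, 0, 0, 0.195, 0], [-0.62, 0.7, 0.18, 0, 0, 0.195, 0], [-0.62, 0.7, 0.18, 0, 0, 0.195, 0], [-0.62, 0.7, 0.18, 0, 0, 0.195, 0], [-0.62, 0.7, 0.18, 0, 0, 0.195, 0]]
  ]
}}

```text
time_s: 1.98
tool_pos: [0.438, -0.0978, 0.359]
eef_rot: [3.14, 0.002, 0.44]
ft_force: [-0.3, -0.1, -0.2]
gripper_width: 0.5
gripper_force: 0.0
```

Run:
```python
from h import *
print(arm.get_obs()['qpos'])
print(step((.505,-.3012,.28),down(3.2)))
```

```text
[-0.57379593  0.1865443   0.78614329  2.09715416 -0.1626588   0.91881571
 -0.82782107]
[-1.034e-01  8.499e-01  3.179e-01  7.000e-04  5.000e-04  1.223e-01]
```

>>> {"api": "play_rows", "payload": {
  "commands": [
    [[-0.103, 0.85, 0.318, 0.001, 0, 0.122, 0], [-0.103, 0.85, 0.318, 0.001, 0, 0.122, 0], [-0.103, 0.85, 0.318, 0.001, 0, 0.122, 0], [-0.103, 0.85, 0.318, 0.001, 0, 0.122, 0], [-0.103, 0.85, 0.318, 0.001, 0, 0.122, 0]]
  ]
}}

```text
time_s: 2.6
tool_pos: [0.5061, -0.2989, 0.2787]
eef_rot: [-3.139, 0.003, 0.061]
ft_force: [0.7, 0.4, 0.7]
gripper_width: 0.5
gripper_force: 0.0
```

Run:
```python
from h import *
print(arm.get_obs()['qpos'])
print(step((.505,-.3012,.187),down(3.2)))
cv2.imwrite("pics/side1.png",arm.grab_frame("side")[240:,180:460,::-1].repeat(2,0).repeat(2,1))
```

```text
[-0.08692655  0.58888062  0.75818908  1.84976573 -0.50518878  0.91034259
 -0.60096423]
[-0.0039  0.0101  0.367  -0.0009  0.001   0.0016]
```

View pics/side1.png

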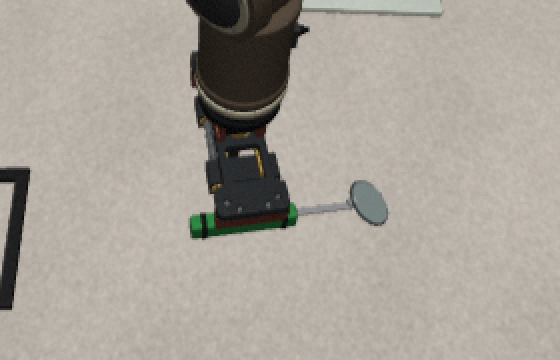

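The gripper is above the handle (crop pixels 190–298, 210–235) and lined up with it. I'll descend, then close.

>>> {"api": "play_rows", "payload": {
  "commands": [
    [[-0.004, 0.01, 0.18, -0.001, 0.001, 0.002, 0], [-0.004, 0.01, 0.3, -0.001, 0.001, 0.002, 0], [-0.004, 0.01, 0.367, -0.001, 0.001, 0.002, 0], [-0.004, 0.01, 0.367, -0.001, 0.001, 0.002, 0], [-0.004, 0.01, 0.367, -0.001, 0.001, 0.002, 0]]
  ]
}}

```text
time_s: 3.28
tool_pos: [0.5061, -0.2994, 0.1896]
eef_rot: [3.141, -0.004, 0.058]
ft_force: [0.7, -0.1, -0.4]
gripper_width: 0.502
gripper_force: 0.0
```

>>> {"api": "play_rows", "payload": {
  "commands": [
    [[0, 0, 0, 0, 0, 0, -1], [0, 0, 0, 0, 0, 0, -1], [0, 0, 0, 0, 0, 0, -1], [0, 0, 0, 0, 0, 0, -1], [0, 0, 0, 0, 0, 0, -1]]
  ]
}}

```text
time_s: 3.9
tool_pos: [0.5057, -0.2997, 0.1887]
eef_rot: [3.142, -0.003, 0.057]
ft_force: [-1.1, 0.5, 5.6]
gripper_width: 0.2
gripper_force: 30.0
```

>>> {"api": "play_rows", "payload": {
  "commands": [
    [[0, 0, -0.1, 0, 0, 0, -1], [0, 0, -0.2, 0, 0, 0, -1], [0, 0, -0.32, 0, 0, 0, -1], [0, 0, -0.44, 0, 0, 0, -1], [0, 0, -0.44, 0, 0, 0, -1]]
  ]
}}

```text
time_s: 4.53
tool_pos: [0.5056, -0.3, 0.3]
eef_rot: [3.14, -0.005, 0.057]
ft_force: [-0.3, 0.3, -0.8]
gripper_width: 0.205
gripper_force: 30.0
```

Run:
```python
from h import *
o=arm.get_obs();print(o['qpos'],o['tool_pos'],o['eef_rot'])
for n in('side','top'): cv2.imwrite(f"pics/{n}2.png",arm.grab_frame(n)[:,:,::-1])
# final TCP: mirror rotation, glass centre
P=np.array([.587,.107,.12]); psi=np.radians(-7.2)
st=R.from_euler('z',psi); n=st.apply([.0705,.05,.1570]); n/=np.linalg.norm(n)
az=np.arctan2(n[1],n[0]); tilt=np.arccos(n[2]); print('az,tilt',np.degrees([az,tilt]))
Rm=R.from_euler('z',az)*R.from_euler('y',tilt-np.radians(30.6))
tcp=P+Rm.apply(np.array([-.016,0,.1887])-[.145,0,.02])
print('final tcp',tcp, (Rm*down(0)).as_euler('xyz'), 'stand frame',st.inv().apply(tcp-P))
print('blue pot', P+st.apply([0,-.1,.173]))
im=cv2.imread('pics/side2.png');cv2.imwrite('pics/side2c.png',cv2.resize(im[200:400,200:460],None,fx=3,fy=3))
```

```text
[-0.10436044  0.56130569  0.78356129  1.83799084 -0.48707683  0.93885818
 -0.6161603 ] [ 0.50563365 -0.30003293  0.29996653] [ 3.14012563 -0.00540925  0.05721189]
az,tilt [28.1450229  28.83337402]
final tcp [0.44051887 0.02863837 0.28365642] [ 3.14159265 -0.03083344  0.49122332] stand frame [-0.13550477 -0.09610267  0.16365642]
blue pot [0.57446668 0.00778853 0.293     ]
```

View pics/side2c.png

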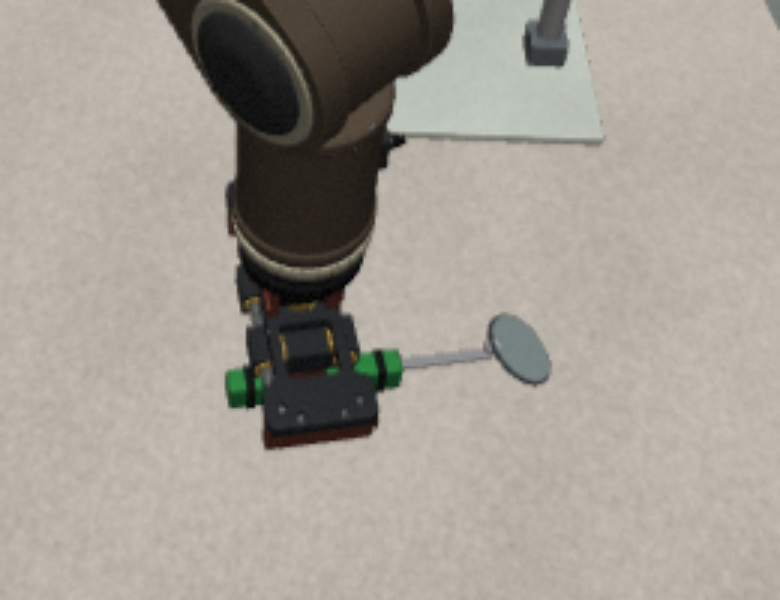

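Run:
```python
from h import *
print(step((.425,-.12,.295),R.from_euler('xyz',[3.14159265,-0.0308,0.4912])))
```

```text
[-0.2789 -0.7338  0.0104  0.0021  0.009  -0.138 ]
```

>>> {"api": "play_rows", "payload": {
  "commands": [
    [[-0.05, -0.15, 0.01, 0, 0.002, -0.03, -1], [-0.12, -0.33, 0.01, 0, 0.004, -0.06, -1], [-0.19, -0.52, 0.01, 0, 0.006, -0.1, -1], [-0.25, -0.67, 0.01, 0.002, 0.009, -0.138, -1], [-0.279, -0.734, 0.01, 0.002, 0.009, -0.138, -1]]
  ]
}}

```text
time_s: 5.25
tool_pos: [0.4236, -0.1181, 0.2945]
eef_rot: [-3.14, -0.029, 0.495]
ft_force: [0.1, -0.9, -1.8]
gripper_width: 0.205
gripper_force: 30.0
```

Run:
```python
from h import *
print(arm.get_obs()['qpos'])
print(step((.4405,.0286,.2837),R.from_euler('xyz',[3.14159265,-0.0308,0.4912])))
```

```text
[-0.44713063  0.28215526  0.73415525  2.19033982 -0.31150163  0.74312992
 -0.58027696]
[ 0.3366 -0.4844  0.0536 -0.0005  0.0005  0.0011]
```

>>> {"api": "play_rows", "payload": {
  "commands": [
    [[0.06, -0.09, 0.01, 0, 0, 0, -1], [0.14, -0.2, 0.02, 0, 0, 0, -1], [0.22, -0.31, 0.03, 0, 0, 0, -1], [0.29, -0.42, 0.04, 0, 0, 0, -1], [0.336, -0.484, 0.054, 0, 0, 0.001, -1]]
  ]
}}

```text
time_s: 5.88
tool_pos: [0.442, 0.0278, 0.2835]
eef_rot: [3.141, -0.029, 0.489]
ft_force: [-0.1, 0.0, -0.4]
gripper_width: 0.205
gripper_force: 30.0
```

>>> {"api": "play_rows", "payload": {
  "commands": [
    [[0, 0, 0, 0, 0, 0, -1], [0, 0, 0, 0, 0, 0, -1]]
  ]
}}

```text
time_s: 6.12
tool_pos: [0.4422, 0.0254, 0.2842]
eef_rot: [3.14, -0.03, 0.487]
ft_force: [0.1, -1.1, -1.3]
gripper_width: 0.203
gripper_force: 30.0
```

Run:
```python
from h import *
o=arm.get_obs();print(o['qpos'],o['tool_pos'],o['eef_rot'],o['ft_force'])
ims={n:arm.grab_frame(n)[:,:,::-1] for n in('side','top')}
for n in ims: cv2.imwrite(f"pics/{n}3.png",ims[n])
Rt=R.from_euler('xyz',o['eef_rot']); Rm=Rt*down(0).inv()
C=o['tool_pos']+Rm.apply([.161,0,-.1687]); print('pred head',C,proj('side',C),proj('top',C))
a=cv2.resize(ims['side'][130:290,220:420],None,fx=4,fy=4,interpolation=cv2.INTER_CUBIC)[:600]
cv2.imwrite('pics/s3c.png',a)
cv2.imwrite('pics/t3c.png',cv2.resize(ims['top'][130:280,190:340],None,fx=4,fy=4,interpolation=cv2.INTER_CUBIC))
```

```text
[-0.74007563  0.30019075  0.69041448  2.19406323 -0.31041814  0.70924806
 -0.92234006] [0.44217178 0.02539111 0.28416802] [ 3.14044731 -0.02960514  0.4871515 ] [ 0.13650161 -1.05358592 -1.27934915]
pred head [0.58888347 0.10289074 0.12030779] [[309.7058855  189.51924422]] [[237.88391045 178.8687542 ]]
```

View pics/s3c.png

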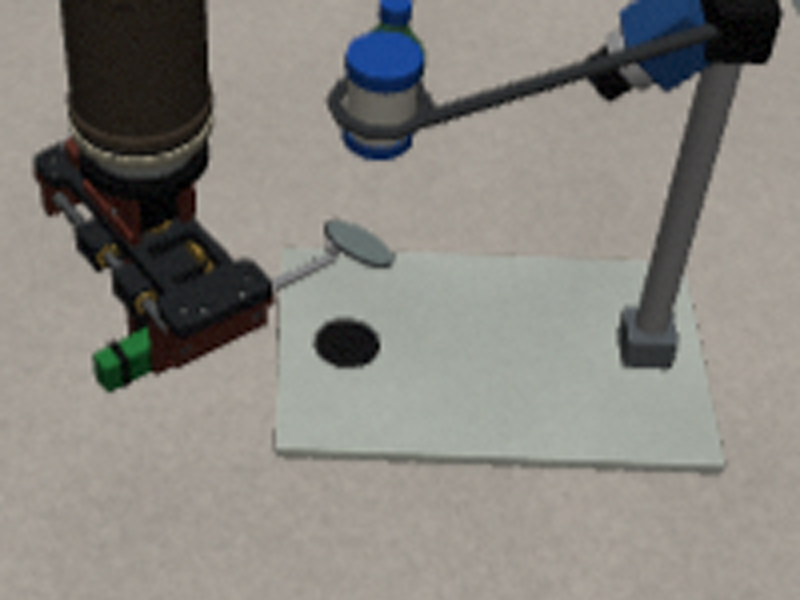

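View pics/t3c.png

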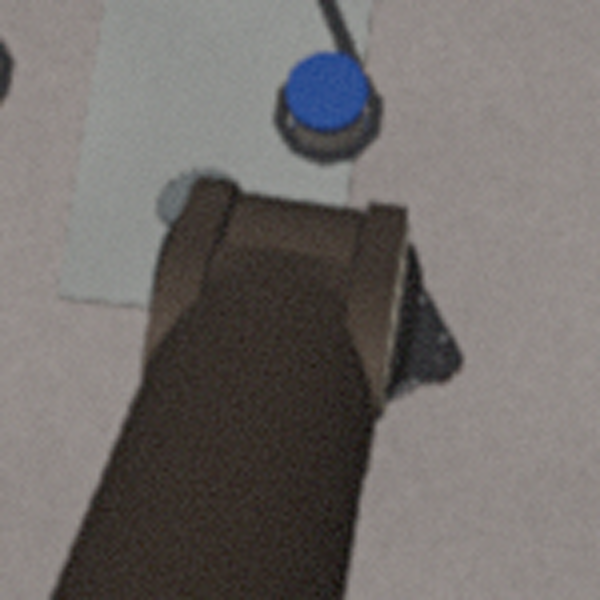

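Both views match the prediction. The head sits at about (309.7, 191) in the side image, against a predicted (309.7, 189.5), and the blue pot is clear of the wrist. Next I'll fit the glass attitude from its near edge-on ellipse in the side view.

```bash
cat > fit.py <<'E'
from h import *
from scipy.optimize import least_squares
def fit(im,C0,yaw,a0):
    c0=proj('side',C0)[0]; x0,y0=int(c0[0])-20,int(c0[1])-15; s=10
    z=cv2.resize(im[y0:y0+32,x0:x0+40],None,fx=s,fy=s,interpolation=cv2.INTER_CUBIC); r=z[...,2].astype(int)
    gl=np.median(r[150:180,190:210]); bg=np.percentile(r,50)
    m=(r<(bg+gl)/2).astype(np.uint8)
    m=cv2.morphologyEx(m,cv2.MORPH_OPEN,cv2.getStructuringElement(2,(41,41)))
    n,l,st,ce=cv2.connectedComponentsWithStats(m); i=1+np.argmin(np.linalg.norm(ce[1:]-[(c0[0]-x0)*s,(c0[1]-y0)*s],axis=1))
    c=max(cv2.findContours((l==i).astype(np.uint8),0,1)[0],key=len); e=cv2.fitEllipse(c)
    pts=(c[:,0]+.5)/s-.5+[x0,y0]; print(gl,bg,'ellipse',e[1],e[2],'centre',(np.array(e[0])+.5)/s-.5+[x0,y0])
    t=np.linspace(0,2*np.pi,200)
    def outl(C,a,yw):
        M=(R.from_euler('z',yw)*R.from_euler('y',a)).as_matrix()
        P=np.vstack([C+(M@np.c_[.027*np.cos(t),.027*np.sin(t),0*t+h].T).T for h in(0,-.003)])
        return cv2.convexHull(proj('side',P).astype(np.float32))
    def f(q,k):
        h=outl(q[:3],q[3],q[4]); return np.r_[[cv2.pointPolygonTest(h,(float(x),float(y)),True) for x,y in pts[::4]],(q[:3]-C0)/.003,(q[4]-yaw)*k]
    for k in (1000,20):
        q=least_squares(lambda q:f(q,k),[*C0,a0,yaw],diff_step=1e-3,x_scale=[.01,.01,.01,.1,.1])
        print('C',q.x[:3].round(4),'tilt,yaw',np.degrees(q.x[3:]).round(1),'rms',np.sqrt(np.mean(q.fun**2)).round(2))
E
python3 - <<'E'
from fit import *
fit(cv2.imread('pics/side3.png'),np.array([.5889,.1029,.1203]),.487,.503)
fit(cv2.imread('pics/side2.png'),np.array([.5056+.1607,-.3+.0092,.1313]),.057,.534)
E
```

```text
101.0 162.0 ellipse (86.15196990966797, 201.1894989013672) 117.88519287109375 centre [308.8782608  190.82760315]
C [0.5878 0.1017 0.1184] tilt,yaw [29.7 27.9] rms 0.28
C [0.5877 0.1017 0.1185] tilt,yaw [29.6 28.7] rms 0.28
117.0 184.0 ellipse (172.9560546875, 277.9385070800781) 136.6825408935547 centre [371.8037262 316.1384201]
C [ 0.6657 -0.2917  0.1297] tilt,yaw [28.6  3.3] rms 0.7
C [ 0.6656 -0.2919  0.13  ] tilt,yaw [28.3  5.7] rms 0.7
```

```bash
cat > chk.py <<'E'
from h import *
def chk(C,tilt,yaw):
    P=np.array([.587,.107,.12]); st=R.from_euler('z',-7.2,degrees=True)
    M=R.from_euler('z',yaw,degrees=True)*R.from_euler('y',tilt,degrees=True)
    print('half in glass',M.inv().apply(P+st.apply([.0705,.05,.157])-C).round(4),'aim err',(C-P).round(4))
E
python3 - <<'E'
from chk import *
chk(np.array([.5878,.1017,.1184]),29.7,27.9)
o=arm.get_obs(); print(o['tool_pos'],o['eef_rot'])
print(step(o['tool_pos']+[-.001,.005,.0015],R.from_euler('z',.2,degrees=True)*R.from_euler('xyz',o['eef_rot'])*R.from_euler('y',.9,degrees=True),o))
E
```

```text
half in glass [-0.002   0.0054  0.1815] aim err [ 0.0008 -0.0053 -0.0016]
[0.44234638 0.02509907 0.28448369] [ 3.14045537 -0.03040103  0.48609592]
[ 0.006  -0.0195 -0.0058  0.      0.005  -0.0011]
```

>>> {"api": "play_rows", "payload": {
  "commands": [
    [[0.006, -0.02, -0.006, 0, 0.004, -0.001, -1], [0.006, -0.02, -0.006, 0, 0.004, -0.001, -1], [0.006, -0.02, -0.006, 0, 0.004, -0.001, -1], [0.006, -0.02, -0.006, 0, 0.004, -0.001, -1], [0.006, -0.02, -0.006, 0, 0.004, -0.001, -1]]
  ]
}}

```text
time_s: 6.85
tool_pos: [0.4415, 0.0312, 0.2862]
eef_rot: [3.141, -0.044, 0.491]
ft_force: [0.7, -0.1, -0.8]
gripper_width: 0.204
gripper_force: 30.0
```

Run:
```python
from fit import *
o=arm.get_obs();print(o['tool_pos'],o['eef_rot'],abs(o['dq']).max(),o['gripper_force'])
C=o['tool_pos']+(R.from_euler('xyz',o['eef_rot'])*down(0).inv()).apply([.161,0,-.1687])
im=arm.grab_frame('side')[:,:,::-1]; fit(im,C,o['eef_rot'][2],.5)
o=arm.get_obs();print(o['tool_pos'],o['eef_rot'],abs(o['dq']).max())
```

```text
[0.44150758 0.03118457 0.2862162 ] [ 3.14050548 -0.04354578  0.49076694] 0.0013615364411888012 29.995311498641968
102.0 161.0 ellipse (89.09862518310547, 204.90216064453125) 115.8395004272461 centre [308.82532806 187.78827972]
C [0.5886 0.109  0.1228] tilt,yaw [27.9 28.1] rms 0.38
C [0.5886 0.1089 0.1229] tilt,yaw [27.7 29.2] rms 0.38
[0.44151602 0.03119586 0.28620999] [ 3.14048116 -0.04355825  0.49078857] 0.002454055474452675
```

Run:
```python
from chk import *
chk(np.array([.5886,.109,.1228]),27.9,28.1)
print(arm.close_job())
```

```text
half in glass [ 0.0021 -0.0009  0.1756] aim err [0.0016 0.002  0.0028]
the job is handed in; nothing more can be done
None
```

I handed the job in with the mirror still gripped (30 N) and steady. By my camera fit, the glass centre is about 4 mm from the aiming point and its normal passes about 2 mm from the halfway point on the orange pot's side; the hand-in call returned no verdict.

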